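Put the earbud case away in the covered desk carousel

ROBOT

A 6-joint arm with a two-finger parallel gripper is mounted at the origin on a cart in front of the work surface, level with it; the furniture and walls round the work are solid. World frame = base frame: x ahead of the robot, y to its left, z up, the work surface at z = 0. Lengths are in m, angles in rad, forces in N, time in s.
With the tool pointing down it reaches from about 0.35 to 0.85 m from the base axis. Payload 8.1 kg.
Tool frame: the origin (TCP) lies midway between the tips of the shut fingers; the grasp point (between the pads) lies 19 mm behind it (robot.grip_point_offset is the distance from the TCP to the grasp point, in m); z points along the fingers, y is the line along which they close (so a half turn about z gives the same grasp; the last joint's range is limited). The gripper opens to 93 mm and grips with 3 to 60 N. Pads are 15 mm wide; open, the fingers measure 128 mm over their backs; the gripper's body (75 mm by 188 mm) begins 65 mm behind the grasp point.
Start: joints at [1.079, 0.13, 1.488, -0, 1.523, -0.085], TCP at [0.237, 0.551, 0.219] pointing down, gripper open.
Joint ranges: [-2.96, 2.96], [-0.89, 2.26], [0.02, 2.5], [-1.34, 4.48], [0, 2.73], [-2.66, 2.66]. Speed limits (rad/s): [2.39, 2.39, 2.79, 3.14, 3.14, 3.14].

INTERFACE

Orientations are given as a rotation vector (axis times angle).
In Python, from plant import robot, read_camera, job gives the robot as it stands.
- The arm moves only by the shell command python3 -m inch 'ROWS' [FORCE]. ROWS is JSON, one flat list of numbers, 5 for each row, row after row: the shift along the world's x, y, z in mm, then the turn about the world's z in degrees, then the opening in per cent of the stroke, from 0 (shut) to 100 (fully open). In form: [dx, dy, dz, yaw, hand, dx, dy, dz, yaw, hand, ...]. A call has 1 to 10 rows; each row is the pose to reach, as a shift and turn from the pose commanded when the call began; what a row does not reach only later rows make up. A row lasts 1/12 s, in which the tool goes at most 41.7 mm and 7.16 degrees, less where a joint would pass 70% of its speed; a pose out of reach is approached as far as the arm can. A call with a gripper value outside its range is refused whole. The fingers move at their own pace and stop on an object; FORCE is the grip in N (left out, the last holds). Time passes only in rows, so rows that repeat a pose let the fingers close. It gives the time, the measured TCP pose, the force, the opening and the grip force at its end, in the units of the state.
- robot.read_state(): the state, without advancing time (a new reading comes with each control period).
- read_camera(name): name is "scene" or "side" or "wrist"; returns a dict with "image" (384x512x3 uint8, blue, green, red), "K" (3x3 intrinsics, pixels), "extrinsics" (4x4, takes a point from world to camera coordinates); the wrist camera has in their place "mount" (4x4, takes a point from camera to tool coordinates, whose origin is the TCP and whose axes are the flange's). Camera axes: x right, y down, z forward; pixel columns grow to the right and rows downward; lengths in m; the calibration is good to about 2 mm. A picture is of the moment at which its call begins: read the wrist's pose just before it. There is no depth.
- job.close_job(): hands the job in; it is judged then, once.
The state is a dict: "t": time; "q": joint angles; "dq": joint speeds; "joint_torque": joint torques, N m; "tool_pos": TCP position; "orientation": TCP orientation; "force": force on the tool from outside, world axes, zero at the start; "wrist_torque": the same for the moment, N m; "opening": finger opening in m; "gripper_force": force on a finger pad.
Only numpy, scipy, OpenCV 4.12 (cv2) and the standard library are available. Lean on these libraries where they do the work, as an engineer would, in place of code of your own. Each camera call takes 0.05 s, during which the arm holds its last target. There are 200 camera calls.

TASK

Turn the grey dial cover of the desk carousel by its black bar until its opening is lined up with the yellow compartment, and gently set the white earbud case down in that compartment, standing on its base. Then let go of it and turn the cover on, either way, until the yellow compartment is completely covered and no part of it shows through the opening. Leave the pen cup, the stapler and the black tin where they are.

Things in the scene. Friction and masses are not known exactly. Their poses are not given: they have to be found in the camera images.
- console: Foot of the desk carousel, fixed, at varying place and yaw: black plate 170 x 150 x 12 mm with a leaning neck under the drum. Origin on the surface; the dial axis leans 24 degrees from vertical to the console's -x (towards the robot), meeting the drum's underside 75 mm above the origin. Unlisted clutter: beyond x = 0.70, and a flat notebook with eraser (25 mm high) near x 0.50, y -0.50.
- drum_body (a joint): Drum angle about the dial axis (rad, counterclockwise from above; 0 = yellow up the slope); varies, but the drum is too stiff to turn in use (12 N m). Wooden drum of radius 120 mm (134 at the colour tabs), 50 mm high; 90 degree compartments yellow, blue, green, red counterclockwise, a tab of that colour outside each; radius 30 to 116 mm, 4 mm walls between.
- cover_body (a joint): Angle of the grey cover on the drum (rad, counterclockwise from above): 0 or a whole turn = opening over yellow, 1.57 blue, 3.14 green, 4.71 red. Turns both ways with light friction (0.08 N m), stays where left. Disc of radius 116 mm, 5 mm thick; its one opening spans 34 degrees to either side, radius 34 to 108 mm. Yellow is fully covered beyond 1.34 rad either side of 0.
- knob_grip (a point): Grip point of the black bar on the middle of the cover, on the dial axis, 22 mm above the cover's upper face. The bar is 60 mm long, 16 mm wide and 36 mm high (14 mm above this point), rigid with the cover. x points along the bar towards the opening (white stroke at that end), y across the bar (the 16 mm width, to pinch), z outward along the leaning dial axis.
- opening (a point): Middle of the cover's opening, 71 mm from the dial axis, level with the cover's upper face; x outward along the radius, z outward along the leaning dial axis.
- yellow_mouth (a point): Point of the drum in the middle of the yellow compartment, 71 mm from the dial axis, level with the cover's upper face: the opening is lined up when opening is here. Same axes as yellow_bay.
- yellow_bay (a point): Point on the floor of the yellow compartment, 71 mm from the dial axis: where the case's underside centre should go. x points outward along the radius, z outward along the leaning dial axis (the floor slopes 24 degrees); the cover's upper face is 51.5 mm above it along z.
- earbud_case: White earbud charging case, closed, 27 (its x) x 58 (its y) x 40 (its z) mm, about 50 g. Origin at the centre of its underside. It stands upright on the work surface; grasp it across the 27 mm. Set with its 58 mm side along the radius, it passes the opening with fingers beside it.
- pen_cup: Bystander: black pen cup 52 (x) x 76 (y) x 104 (z) mm, origin at the centre of its underside, standing on the surface. Not to be moved.
- stapler: Bystander: teal stapler 34 (x) x 135 (y) x 42 (z) mm, origin at the centre of its underside. Not to be moved.
- puck_tin: Bystander: black round tin, 68 mm diameter, 30 mm high, origin at the centre of its underside. Not to be moved.
Mind the look-alikes: they are no part of the job. What is meant by the earbud_case is not purple, and is the larger of those in its own colour.

How it is judged:
By the outcome, as a careful person would: the job done as asked, in the order asked, and still so for the second after the job is handed in, with the robot touching nothing.
It also fails if it takes over 72 s, if anything falls off the work surface, if the arm or the gripper's body presses on something with over 40 N, if the wrist force passes 120 N, or if a joint passes its speed limit or range.

## Working session

There is one attempt and no reset: what is moved stays moved. The work goes in short steps, Python scripts to look and compute and a shell command to move; the robot and the scene stay as the last step left them, time stands still between calls to the robot, and variables do not carry over. Pictures are saved under pics/ and viewed, at most 13 in all, crops included, and the job is handed in when it is done.

```bash
mkdir -p pics
cat > h.py <<'E'
import numpy as np,cv2
from plant import robot,read_camera,job
from scipy.spatial.transform import Rotation as R
def cam(n):
    s=robot.read_state();c=read_camera(n)
    K=np.array(c["K"])
    if n=="wrist":
        T=np.eye(4);T[:3,:3]=R.from_rotvec(s["orientation"]).as_matrix();T[:3,3]=s["tool_pos"]
        E=np.linalg.inv(T@np.array(c["mount"]))
    else:E=np.array(c["extrinsics"])
    return c["image"],K,E
def ray(K,E,u,v):
    d=E[:3,:3].T@np.linalg.inv(K)@[u,v,1];return -E[:3,:3].T@E[:3,3],d/np.linalg.norm(d)
def at(K,E,u,v,z):
    o,d=ray(K,E,u,v);return o+d*(z-o[2])/d[2]
def proj(K,E,p):
    p=np.atleast_2d(p)@E[:3,:3].T+E[:3,3];q=p@K.T;return q[:,:2]/q[:,2:]
def tri(obs):
    A=0;b=0
    for K,E,u,v in obs:
        o,d=ray(K,E,u,v);M=np.eye(3)-np.outer(d,d);A=A+M;b=b+M@o
    return np.linalg.solve(A,b)
E
python3 - <<'E'
from h import *
import pickle
D={}
for n in("scene","side","wrist"):
    D[n]=cam(n);print(n,np.round(D[n][1].ravel(),0),np.round(D[n][2],3).tolist())
    if n!="wrist":cv2.imwrite(f"pics/{n}0.png",cv2.resize(D[n][0],(800,600),interpolation=cv2.INTER_CUBIC))
pickle.dump(D,open("d0.pkl","wb"))
s=robot.read_state();print(s["tool_pos"],R.from_rotvec(s["orientation"]).as_matrix().round(3).tolist(),s["opening"],s["t"])
E
```

```text
scene [438.   0. 255.   0. 438. 192.   0.   0.   1.] [[0.734, -0.679, -0.011, -0.396], [-0.532, -0.565, -0.63, 0.373], [0.421, 0.469, -0.776, 1.079], [0.0, 0.0, 0.0, 1.0]]
side [421.   0. 252.   0. 421. 197.   0.   0.   1.] [[-0.91, 0.414, -0.004, 0.488], [0.303, 0.659, -0.688, -0.087], [-0.282, -0.628, -0.726, 1.459], [0.0, 0.0, 0.0, 1.0]]
wrist [291.   0. 256.   0. 291. 192.   0.   0.   1.] [[0.396, 0.918, -0.003, -0.598], [0.888, -0.382, 0.254, -0.03], [0.233, -0.103, -0.967, 0.391], [0.0, 0.0, 0.0, 1.0]]
[0.23717452 0.55067704 0.2178283 ] [[-0.918, 0.396, -0.001], [0.396, 0.918, -0.001], [0.0, -0.001, -1.0]] 0.09293489798712949 0.15
```

View pics/scene0.png

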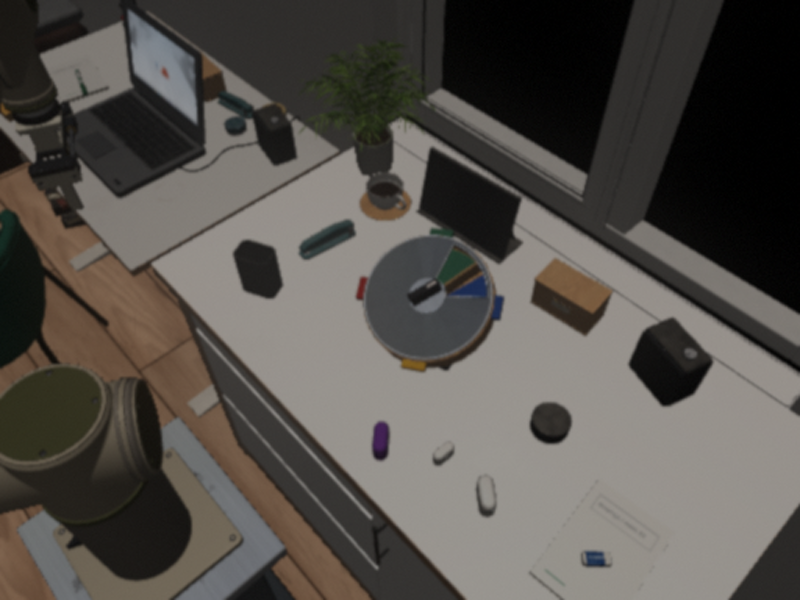

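View pics/side0.png

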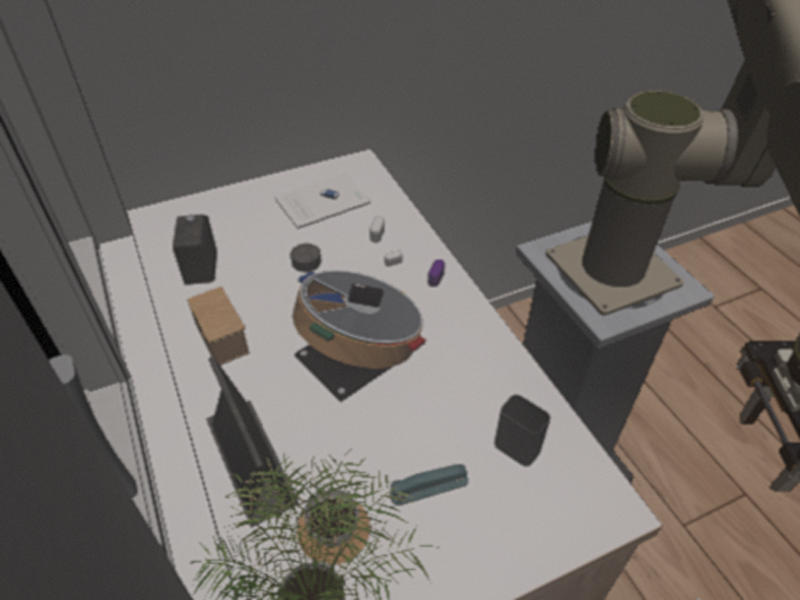

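Candidates for the case, in scene pixels at 800x600:
- purple (381,440): wrong colour
- small white (443,452): the smaller of the two whites
- larger white (486,493): my choice

In the scene view the tabs are at yellow (413,365), red (362,289), green (441,232) and blue (498,307), and the opening lies between green and blue.

```bash
cat >> h.py <<'E'
S,C=np.sin(np.radians(24)),np.cos(np.radians(24))
def frame(p):
    x,y,yaw=p[:3];Rz=R.from_euler('z',yaw).as_matrix()
    return np.array([x,y,.075]),Rz@np.array([[C,0,-S],[0,1,0],[S,0,C]])   # cols u,v,axis
def dial(p,r,a,h):
    o,M=frame(p);return o+M@np.array([r*np.cos(a),r*np.sin(a),h])
E
python3 - <<'E'
from h import *
import pickle
from scipy.optimize import least_squares
D=pickle.load(open("d0.pkl","rb"));f=512/800
sc,sd=D["scene"],D["side"]
tabs=[("scene",0,413,365),("scene",3,362,289),("scene",2,441,232),("scene",1,498,307),("side",1,307,279),("side",2,320,332),("side",3,417,343)]
def res(p):
    r=[]
    for n,k,u,v in tabs:
        r+=list(proj(D[n][1],D[n][2],dial(p,.128,p[3]+k*np.pi/2,p[4]))[0]-np.array([u,v])*f)
    return r
best=min((least_squares(res,[.55,-.05,yw,a,.03]) for yw in(-.5,.5) for a in(0,1.5,3,4.5)),key=lambda s:s.cost)
p=best.x;print(p.round(3),best.cost,np.round(best.fun,1))
pickle.dump(p,open("p.pkl","wb"))
for n in("scene","side"):
    im,K,E=D[n]
    k=4;o=proj(K,E,dial(p,0,0,.055))[0]-[64,58]
    x0,y0=o.astype(int)
    cr=cv2.resize(im[y0:y0+116,x0:x0+128],None,fx=6,fy=5.0*6/5,interpolation=cv2.INTER_CUBIC) if 0 else cv2.resize(im[y0:y0+116,x0:x0+128],None,fx=3.1,fy=3.1,interpolation=cv2.INTER_CUBIC)
    for a in np.linspace(0,2*np.pi,25):
        q=(proj(K,E,dial(p,.116,a,.055))[0]-[x0,y0]+.5)*3.1
        cv2.circle(cr,tuple(q.astype(int)),2,(0,0,255),-1)
    for nm,r in (("k",0),):
        q=(proj(K,E,dial(p,0,0,.091))[0]-[x0,y0]+.5)*3.1;cv2.circle(cr,tuple(q.astype(int)),2,(0,255,0),-1)
    cr=cr[:358,:396]
    D[n+"c"]=cr;print(n,x0,y0)
im,K,E=sc
w=im[275:330,230:340];w=cv2.resize(w,None,fx=5,fy=5,interpolation=cv2.INTER_CUBIC)
w=cv2.convertScaleAbs(w,alpha=.9)
a=np.hstack([D["scenec"],D["sidec"]]);b=np.zeros((240,a.shape[1],3),np.uint8)
w=cv2.resize(w,(480,240));b[:,:480]=w
cv2.imwrite("pics/c1.png",np.vstack([a,b]))
for nm,u,v in(("white",486,493),("small",443,452),("purple",381,440),("tin",551,422),("cup",258,270),("stapler",327,240)):
    print(nm,at(K,E,u*f,v*f,.02).round(3))
E
```

```text
[ 0.611 -0.013  0.314 -2.887  0.042] 1.8731304809555245 [ 0.5  0.7 -0.5 -1.   0.5 -0.1  0.5  0.2 -0.3 -0.5  0.5  0.4  0.7  0.5]
scene 209 130
side 167 136
white [ 0.434 -0.319  0.02 ]
small [ 0.435 -0.221  0.02 ]
purple [ 0.374 -0.134  0.02 ]
tin [ 0.61  -0.308  0.02 ]
cup [0.446 0.325 0.02 ]
stapler [0.603 0.295 0.02 ]
```

View pics/c1.png

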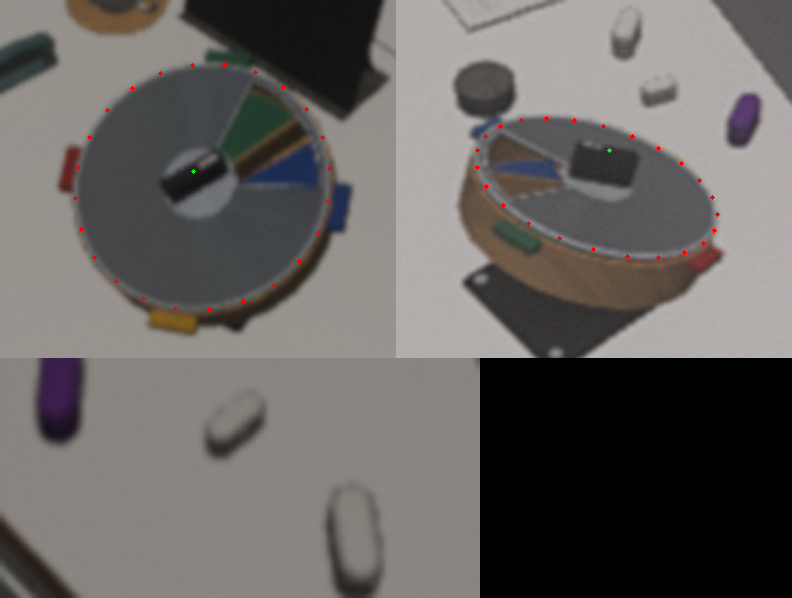

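The scene and side crops show the fitted rim (red) lying on the disc and the bar top (green) on the bar. The white stroke and opening point between green and blue. The object at crop (355,540) is clearly the larger white case.

Run:
```python
from h import *
import pickle
D=pickle.load(open("d0.pkl","rb"));p=pickle.load(open("p.pkl","rb"))
def onplane(K,E,u,v,h):
    o,M=frame(p);c,d=ray(K,E,u,v);n=M[:,2];t=((o+n*h-c)@n)/(d@n);q=M.T@(c+t*d-o);return np.hypot(q[0],q[1]),np.arctan2(q[1],q[0])
im,K,E=D["scene"]
for u,v,h in((252,84,.055),(322,190,.055),(218,148,.055),(240,183,.055),(165,192,.091),(218,155,.091)):
    r,a=onplane(K,E,209+u/3.1-.5,130+v/3.1-.5,h);print(u,v,round(r,3),round(a,3),round(a-p[3],3))
im,K,E=D["side"]
for u,v,h in((488,135,.055),(505,197,.055)):
    r,a=onplane(K,E,167+(u-396)/3.1-.5,136+v/3.1-.5,h);print(u,v,round(r,3),round(a,3),round(a-p[3],3))
print("knob",dial(p,0,0,.077),"top",dial(p,0,0,.091))
print("mouth",dial(p,.071,p[3],.055),"bay",dial(p,.071,p[3],.0035))
M=frame(p)[1]
for a in(p[3],-.53):print("bar heading",a,np.degrees(np.arctan2(*(M@[np.cos(a),np.sin(a),0])[[1,0]])), (M@[np.cos(a),np.sin(a),0]))
# case: top ellipse ends in scene crop (w crop scale 480/110)
im,K,E=D["scene"]
for u,v,z in((352,484-358,.04),(358,575-358,.04)):
    print(at(K,E,230+u/480*110,275+v/240*55,z).round(3))
```

```text
252 84 0.104 -0.017 2.871
322 190 0.109 -1.224 1.663
218 148 0.037 0.006 2.893
240 183 0.036 -1.153 1.735
165 192 0.031 2.64 5.528
218 155 0.026 -0.555 2.332
488 135 0.115 -1.089 1.799
505 197 0.107 -0.096 2.792
knob [ 0.5813843  -0.02271547  0.145343  ] top [ 0.57596875 -0.0244753   0.15813264]
mouth [ 0.53570835 -0.05633199  0.09729473] bay [ 0.55562983 -0.04985831  0.05024714]
bar heading -2.887390208579525 -146.12154687452963 [-0.76318456 -0.51242224 -0.39366582]
bar heading -0.53 -14.672662562092599 [ 0.90586253 -0.23718668  0.35093525]
[ 0.448 -0.302  0.04 ]
[ 0.411 -0.341  0.04 ]
```

```bash
python3 -m inch '[342,-574,20,6,43,342,-574,20,6,43,342,-574,20,6,43,342,-574,20,6,43,342,-574,20,6,43,342,-574,20,6,43,342,-574,20,6,43,342,-574,20,6,43,342,-574,20,6,43,342,-574,20,6,43]' 5; python3 -c "
from h import *
s=robot.read_state();print(s)"
```

```text
t: 0.98
tool_pos: [0.451, 0.1913, 0.2311]
orientation: [0.472, 3.106, 0.0]
force: [1.1, 1.2, 0.6]
opening: 0.0407
gripper_force: 0.0
{'t': 0.9833, 'q': array([ 2.96457287e-01, -1.76598592e-01,  1.76780691e+00,  6.06472648e-05,
        1.55022576e+00, -9.72408631e-01]), 'dq': array([-1.00985495,  0.13855585, -0.14977759,  0.00176698,  0.00608206,
       -1.00027048]), 'joint_torque': array([  6.06474862, -42.44185925, -47.74724364,  -0.09885772,
         0.51488316,   2.07918763]), 'tool_pos': array([0.45102429, 0.19132861, 0.23112   ]), 'orientation': array([4.72456123e-01, 3.10574566e+00, 1.93630516e-04]), 'force': array([1.11174026, 1.15620854, 0.58207643]), 'wrist_torque': array([-0.01818244, -0.04217842,  0.00550424]), 'gripper_force': 0.0, 'opening': 0.040659777748102165}
```

```bash
python3 -m inch '[128,-214,4,0,43,128,-214,4,0,43,128,-214,4,0,43,128,-214,4,0,43,128,-214,4,0,43,128,-214,4,0,43,128,-214,4,0,43,128,-214,4,0,43,128,-214,4,0,43]' 5
python3 - <<'E'
from h import *
import pickle
im,K,E=cam("wrist");p=pickle.load(open("p.pkl","rb"));im=im.copy()
cr=cv2.resize(im,(800,600),interpolation=cv2.INTER_CUBIC);f=800/512
for a in np.linspace(0,2*np.pi,49):
    cv2.circle(cr,tuple((proj(K,E,dial(p,.116,a,.055))[0]*f).astype(int)),2,(0,0,255),-1)
for q in[dial(p,0,0,.091),dial(p,.03,-.57,.091),dial(p,.03,-.57+np.pi,.091)]:cv2.circle(cr,tuple((proj(K,E,q)[0]*f).astype(int)),3,(0,255,0),-1)
cv2.imwrite("pics/w1.png",cr)
E
```

```text
t: 1.73
tool_pos: [0.5781, -0.0206, 0.2345]
orientation: [-0.474, -3.104, -0.001]
force: [-0.6, 0.3, -0.1]
opening: 0.04
gripper_force: 0.0
```

View pics/w1.png

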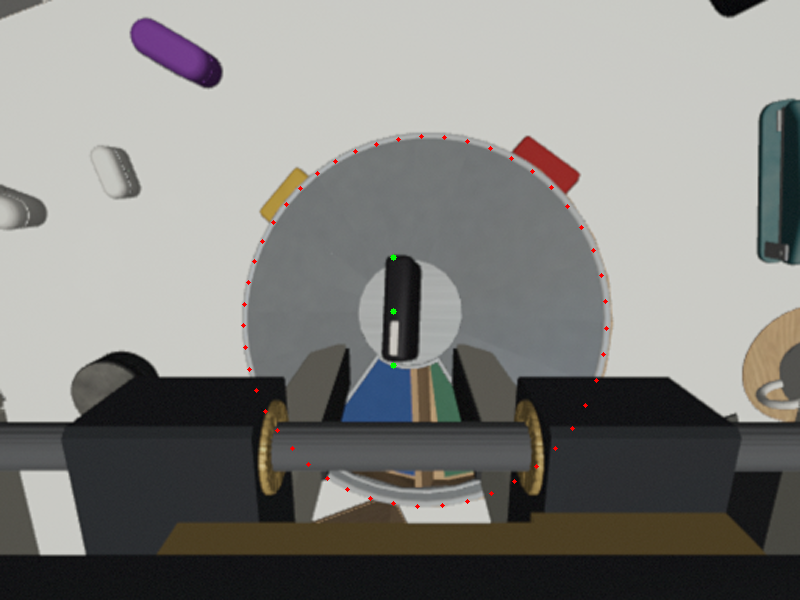

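The wrist view shows the model rim on the disc. The bar top is centred near (397,308) with the white stroke at (393,335), between the open fingers and aligned with them. I'll descend and pinch.

```bash
python3 -m inch '[0,-1,-40,0,43,0,-1,-75,0,43,0,-1,-87,0,43,0,-1,-87,0,43,0,-1,-87,0,10,0,-1,-87,0,10,0,-1,-87,0,10,0,-1,-87,0,10,0,-1,-87,0,10,0,-1,-87,0,10]' 5
```

```text
t: 2.62
tool_pos: [0.5799, -0.0229, 0.1506]
orientation: [0.473, 3.102, -0.002]
force: [-1.9, -4.4, 6.5]
opening: 0.0179
gripper_force: 5.1
```

```bash
python3 -m inch '[0,0,0,-5,10,0,0,0,-10,10,0,0,0,-16,10,0,0,0,-22,10,0,0,0,-28,10,0,0,0,-34,10,0,0,0,-40,10,0,0,0,-46,10,0,0,0,-52,10,0,0,0,-58,10]' 5
```

```text
t: 3.45
tool_pos: [0.5787, -0.024, 0.1496]
orientation: [1.925, 2.479, -0.004]
force: [-4.6, -9.4, 5.3]
opening: 0.0225
gripper_force: 6.0
```

```bash
python3 -m inch '[0,0,0,-6,10,0,0,0,-12,10,0,0,0,-18,10,0,0,0,-24,10,0,0,0,-30,10,0,0,0,-36,10,0,0,0,-42,10,0,0,0,-48,10,0,0,0,-54,10,0,0,0,-60,10]' 5;  python3 -m inch '[0,0,0,-6,10,0,0,0,-11,10,0,0,0,-11,10,0,0,0,-11,10]'
python3 - <<'E'
from h import *
import pickle
im,K,E=cam("wrist");p=pickle.load(open("p.pkl","rb"))
cv2.imwrite("pics/x.png",im)
s=robot.read_state();print(s["q"])
im,K,E=cam("scene");a=cv2.resize(im[125:260,200:360],(720,600),interpolation=cv2.INTER_CUBIC)
cv2.imwrite("pics/s2.png",a)
E
```

```text
t: 4.28
tool_pos: [0.5768, -0.022, 0.1491]
orientation: [-2.908, -1.186, 0.006]
force: [-12.8, 0.4, 8.7]
opening: 0.025
gripper_force: 6.4
t: 4.62
tool_pos: [0.5779, -0.0205, 0.1497]
orientation: [-3.005, -0.91, 0.001]
force: [-8.1, 4.7, 8.7]
opening: 0.0211
gripper_force: 5.3
[-0.12521156  0.1151368   1.63172467  0.00213625  1.39579399  0.85669406]
```

View pics/s2.png

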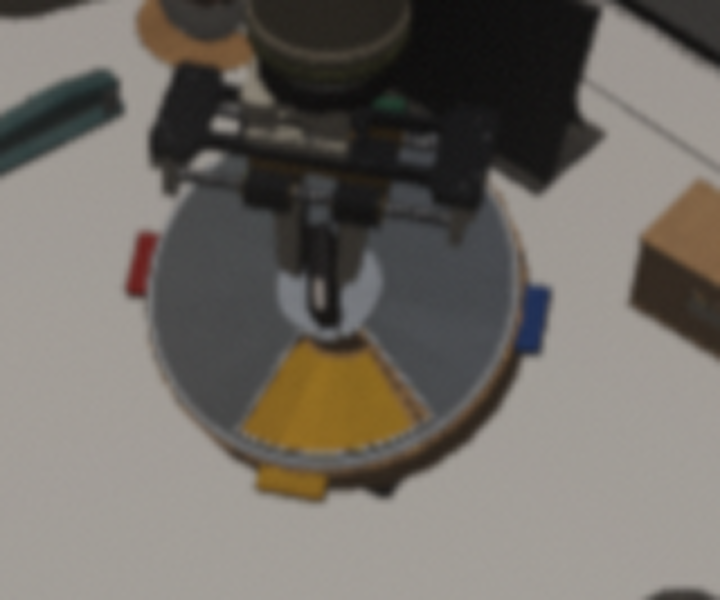

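The opening is over yellow, with a sliver of the divider showing on the blue side near (410,385). I'll measure how far it still has to turn.

Run:
```python
from h import *
import pickle
p=pickle.load(open("p.pkl","rb"));im,K,E=cam("scene")
o,M=frame(p)
def on(u,v,h):
    c,d=ray(K,E,200+u/4.5-.5,125+v/4.444-.5);n=M[:,2];t=((o+n*h-c)@n)/(d@n);q=M.T@(c+t*d-o);return round(np.hypot(*q[:2]),3),round(np.arctan2(q[1],q[0])-p[3],3)
for q in((238,428),(430,415),(303,342),(365,338)):print(on(*q,.055))
print("tab",[on(*q,.042) for q in((258,478),(325,486))])
```

```text
(np.float64(0.107), np.float64(5.91))
(np.float64(0.105), np.float64(0.809))
(np.float64(0.04), np.float64(6.024))
(np.float64(0.041), np.float64(0.731))
tab [(np.float64(0.128), np.float64(-0.183)), (np.float64(0.125), np.float64(0.151))]
```

```bash
python3 -m inch '[0,0,0,0,10,0,0,0,0,10,0,0,0,0,10,0,0,0,-6,10,0,0,0,-12,10,0,0,0,-12,10,0,0,0,-12,10]' 15
cat >> h.py <<'E'
def edge_c(p):
    "cover angle by sampling yellow along radius .09 in the scene view is left to the eye; crop saved"
E
python3 - <<'E'
from h import *
import pickle
p=pickle.load(open("p.pkl","rb"));im,K,E=cam("scene")
# unroll the disc: brightness/colour along angle at r=.10 and .085
hsv=cv2.cvtColor(im,cv2.COLOR_BGR2HSV)
for r in(.085,.095):
    a=np.radians(np.arange(-60,61,2));q=np.array([proj(K,E,dial(p,r,p[3]+x,.055))[0] for x in a]).astype(np.float32)
    s=cv2.remap(hsv,q[None,:,0],q[None,:,1],cv2.INTER_LINEAR)[0];print(r,[(int(np.degrees(x).round()),int(y[1])) for x,y in zip(a,s)])
E
```

```text
t: 5.35
tool_pos: [0.5791, -0.0208, 0.15]
orientation: [-3.085, -0.59, -0.003]
force: [-3.4, 3.2, 5.0]
opening: 0.0162
gripper_force: 14.9
0.085 [(-60, 4), (-58, 3), (-56, 1), (-54, 3), (-52, 1), (-50, 0), (-48, 2), (-46, 18), (-44, 51), (-42, 79), (-40, 88), (-38, 90), (-36, 84), (-34, 99), (-32, 118), (-30, 136), (-28, 160), (-26, 181), (-24, 189), (-22, 189), (-20, 189), (-18, 190), (-16, 191), (-14, 191), (-12, 192), (-10, 191), (-8, 193), (-6, 192), (-4, 192), (-2, 191), (0, 193), (2, 195), (4, 195), (6, 194), (8, 193), (10, 193), (12, 194), (14, 193), (16, 193), (18, 187), (20, 148), (22, 74), (24, 17), (26, 9), (28, 10), (30, 13), (32, 10), (34, 11), (36, 11), (38, 11), (40, 11), (42, 13), (44, 13), (46, 14), (48, 14), (50, 16), (52, 17), (54, 16), (56, 16), (58, 16), (60, 18)]
0.095 [(-60, 2), (-58, 2), (-56, 3), (-54, 4), (-52, 2), (-50, 2), (-48, 3), (-46, 15), (-44, 48), (-42, 81), (-40, 89), (-38, 84), (-36, 86), (-34, 109), (-32, 127), (-30, 150), (-28, 178), (-26, 187), (-24, 188), (-22, 188), (-20, 189), (-18, 189), (-16, 189), (-14, 189), (-12, 190), (-10, 191), (-8, 191), (-6, 191), (-4, 193), (-2, 192), (0, 193), (2, 194), (4, 193), (6, 194), (8, 194), (10, 194), (12, 193), (14, 194), (16, 194), (18, 190), (20, 165), (22, 78), (24, 14), (26, 9), (28, 10), (30, 10), (32, 10), (34, 9), (36, 12), (38, 11), (40, 12), (42, 15), (44, 16), (46, 13), (48, 15), (50, 16), (52, 16), (54, 13), (56, 18), (58, 19), (60, 18)]
```

```bash
cat > edges.py <<'E'
from h import *
import pickle
p=pickle.load(open("p.pkl","rb"));im,K,E=cam("scene")
hsv=cv2.cvtColor(im,cv2.COLOR_BGR2HSV);a=np.arange(-180,180,1.)
for r in(.085,.095):
    q=np.array([proj(K,E,dial(p,r,p[3]+np.radians(x),.055))[0] for x in a]).astype(np.float32)
    s=cv2.remap(hsv,q[None,:,0],q[None,:,1],cv2.INTER_LINEAR)[0][:,1].astype(int)
    b=a[s>60];print(r,b.min(),b.max(),len(b),(b.min()+b.max())/2)
E
python3 -m inch '[0,0,0,6,10,0,0,0,12,10,0,0,0,12.5,10,0,0,0,12.5,10]' 15;python3 edges.py
```

```text
t: 5.73
tool_pos: [0.5795, -0.0201, 0.1497]
orientation: [-3.0, -0.926, -0.005]
force: [-1.4, 7.1, 3.2]
opening: 0.0169
gripper_force: 15.5
0.085 -158.0 32.0 80 -63.0
0.095 -146.0 32.0 75 -57.0
```

```bash
python3 -m inch '[0,0,0,0,43,0,0,0,0,43,0,0,0,0,43,0,0,40,0,43,0,0,80,0,43,-40,-80,90,5,43,-60,-120,90,12,43,-80,-160,90,12,80,-100,-200,90,12,80,-120,-240,90,12,80]' 5;  python3 -m inch '[-30,-60,-30,0,80,-30,-60,-30,0,80,-30,-60,-30,0,80,-30,-60,-30,0,80]'; python3 edges.py
python3 - <<'E'
from h import *
im,K,E=cam("wrist")
cr=cv2.resize(im,(800,600),interpolation=cv2.INTER_CUBIC);cv2.imwrite("pics/w3.png",cr);f=800/512
s=robot.read_state();t=s["tool_pos"];print(t,proj(K,E,[t[0],t[1],.04])[0]*f,proj(K,E,[.43,-.32,.04])[0]*f)
E
```

```text
t: 6.62
tool_pos: [0.4858, -0.2071, 0.2382]
orientation: [2.888, 1.233, 0.001]
force: [0.5, -0.0, -0.6]
opening: 0.0556
gripper_force: 0.0
t: 6.95
tool_pos: [0.4554, -0.2666, 0.2067]
orientation: [-2.891, -1.226, 0.001]
force: [-0.2, -0.5, 0.6]
opening: 0.074
gripper_force: 0.0
0.085 -168.0 166.0 63 -1.0
0.095 -173.0 140.0 55 -16.5
[ 0.45713737 -0.26528051  0.20805495] [400.85770356 275.79925187] [424.45650958 349.06317707]
```

View pics/w3.png

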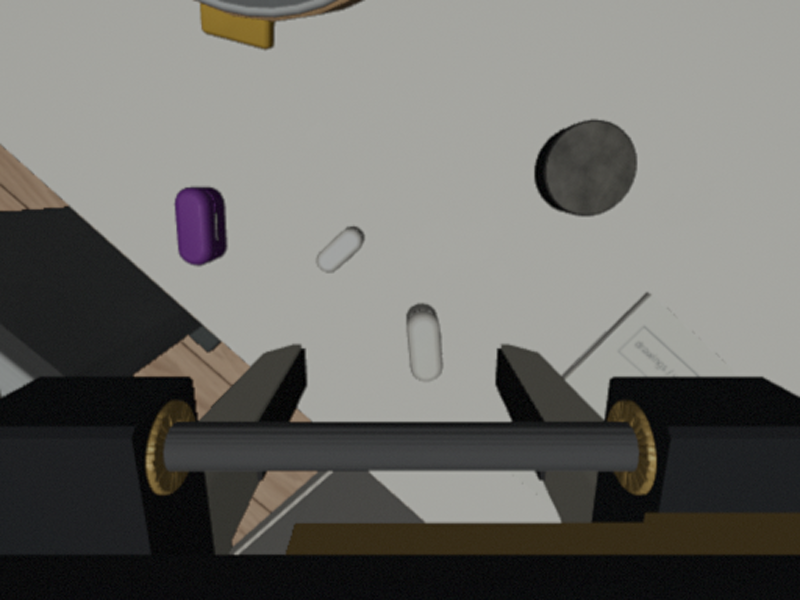

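The larger white case is at (424,345) between the fingers. Its top runs from about (421,317) to (430,380). The small white is at (340,250) and the purple at (201,225).

Run:
```python
from h import *
im,K,E=cam("wrist");f=512/800;s=robot.read_state();print(s["tool_pos"],s["q"])
a=at(K,E,421*f,316*f,.04);b=at(K,E,430.5*f,381*f,.04);c=at(K,E,421*f,304*f,.0);print(a,b,c,np.linalg.norm(a-b),(a+b)/2,np.degrees(np.arctan2(*(a-b)[[1,0]])))
l=at(K,E,410*f,345*f,.04);r=at(K,E,441*f,345*f,.04);print(np.linalg.norm(l-r),(l+r)/2)
th=2*np.degrees(np.arctan2(s["orientation"][1],s["orientation"][0]))-90;print(th%180)
m=(a+b)/2-s["tool_pos"];print(m*1000)
```

```text
[ 0.45749354 -0.26494017  0.20826346] [-6.22176457e-01 -5.91898801e-02  1.70122396e+00  3.61377529e-04
  1.49851055e+00  1.41632489e-01]
[ 0.44728206 -0.2982905   0.04      ] [ 0.41579095 -0.34289997  0.04      ] [ 0.44768841 -0.30051394  0.        ] 0.05460489419211102 [ 0.43153651 -0.32059524  0.04      ] 54.7806255521652
0.024153698891156285 [ 0.43367948 -0.31791023  0.04      ]
136.23548642415471
[ -25.95703608  -55.65506177 -168.26346301]
```

```bash
python3 -m inch '[-12,-27,-30,4,65,-25,-55,-60,8.5,65,-25,-55,-100,8.5,65,-25,-55,-140,8.5,65,-25,-55,-165,8.5,65,-25,-55,-178,8.5,65,-25,-55,-180,8.5,65,-25,-55,-180,8.5,65]' 8
python3 - <<'E'
from h import *
import pickle
p=pickle.load(open("p.pkl","rb"))
D=pickle.load(open("d0.pkl","rb"));im,K,E=D["scene"];f=512/800
for n,u,v in(("mon base right",505,257),("mon base left",418,214),("block left",535,300),("block bottom",585,330)):print(n,at(K,E,u*f,v*f,0).round(3))
print("coverup",dial(p,-.062,p[3],.055),"bay",dial(p,.071,p[3],.0035),"axis",frame(p)[1][:,2],"rad",dial(p,1,p[3],0)-dial(p,0,0,0))
E
```

```text
t: 7.77
tool_pos: [0.4325, -0.32, 0.028]
orientation: [-2.789, -1.445, -0.0]
force: [-0.3, 0.6, 0.0]
opening: 0.0606
gripper_force: 0.0
mon base right [0.856 0.014 0.   ]
mon base left [0.813 0.234 0.   ]
block left [ 0.812 -0.106  0.   ]
block bottom [ 0.825 -0.22   0.   ]
coverup [0.63721189 0.01182017 0.14965228] bay [ 0.55562983 -0.04985831  0.05024714] axis [-0.38682499 -0.12570251  0.91354546] rad [-0.76318456 -0.51242224 -0.39366582]
```

```bash
python3 -m inch '[0,0,0,0,15,0,0,0,0,15,0,0,0,0,15,0,0,0,0,15,0,0,0,0,15,0,0,20,0,15,0,0,60,0,15,0,0,100,0,15,0,0,140,0,15,0,0,180,0,15]' 8;  python3 -m inch '[20,30,40,-3,15,40,65,50,-6,15,60,99,50,-9,15,80,132,50,-12,15,100,165,50,-15,15,120,198,50,-18,15,140,230,50,-21,15,160,262,50,-21,15,180,294,50,-21,15,200,326,50,-21,15]'
```

```text
t: 8.6
tool_pos: [0.4313, -0.3203, 0.2096]
orientation: [2.79, 1.443, 0.0]
force: [1.5, -1.2, -0.1]
opening: 0.0141
gripper_force: 0.0
t: 9.43
tool_pos: [0.6324, 0.0073, 0.2578]
orientation: [3.007, 0.91, 0.001]
force: [-0.0, -0.3, -0.4]
opening: 0.014
gripper_force: 0.0
```

The opening is 14 mm with no grip force, so the grasp missed or slipped. I'll look at the case.

```bash
python3 -m inch '[-50,-80,0,7,60,-100,-163,0,14,60,-100,-163,0,14,60,-125,-203,0,21,60,-150,-243,0,21,60,-170,-275,-30,21,60,-170,-275,-60,21,60]' 8
python3 - <<'E'
from h import *
im,K,E=cam("wrist");i2,K2,E2=cam("side")
a=cv2.resize(im[130:300,140:380],(560,397),interpolation=cv2.INTER_CUBIC)
b=cv2.resize(i2[130:180,215:270],(240,218),interpolation=cv2.INTER_CUBIC);c=np.zeros((397,240,3),np.uint8);c[:218]=b
cv2.imwrite("pics/w4.png",np.hstack([a,c]));print(robot.read_state()["tool_pos"])
E
```

```text
t: 10.02
tool_pos: [0.4843, -0.2363, 0.2282]
orientation: [2.785, 1.44, 0.005]
force: [1.2, -0.2, 0.3]
opening: 0.054
gripper_force: 0.0
[ 0.47996096 -0.2366202   0.22134022]
```

View pics/w4.png

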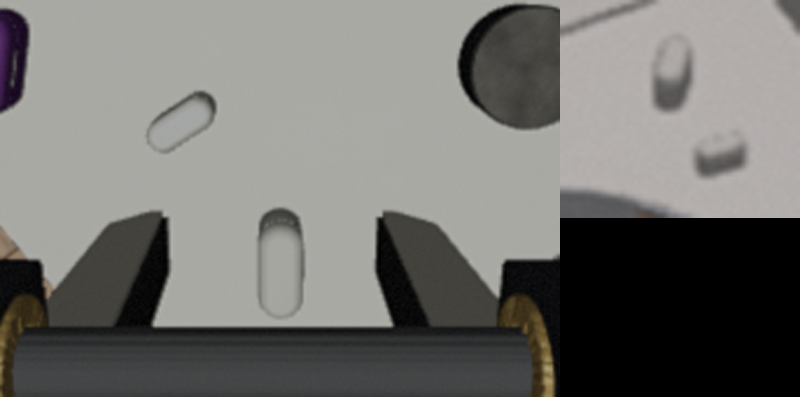

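The case still stands in place at crop (280,265), aligned with the tool. The fingers simply had not finished closing before the lift, so I'll retry with a longer wait.

Run:
```python
from h import *
im,K,E=cam("wrist");s=robot.read_state();print(s["tool_pos"])
a=at(K,E,140+280/2.333,130+222/2.333,.04);b=at(K,E,140+280/2.333,130+318/2.333,.04);print(a,b,(a+b)/2,np.linalg.norm(a-b),((a+b)/2-s["tool_pos"])*1000,np.degrees(np.arctan2(*(a-b)[[1,0]])))
```

```text
[ 0.48176177 -0.23489571  0.2228691 ]
[ 0.44480515 -0.29203499  0.04      ] [ 0.41115436 -0.33933323  0.04      ] [ 0.42797976 -0.31568411  0.04      ] 0.05804738433542245 [ -53.78201822  -80.78840231 -182.86909546] 54.56968220084783
```

```bash
python3 -m inch '[-20,-30,-30,0,65,-40,-60,-60,0,65,-52,-84,-100,0,65,-52,-84,-140,0,65,-52,-84,-170,0,65,-52,-84,-190,0,65,-52,-84,-195,0,65,-52,-84,-195,0,65,-52,-84,-195,0,65]' 8
```

```text
t: 10.92
tool_pos: [0.4338, -0.3177, 0.0316]
orientation: [2.788, 1.444, 0.002]
force: [0.8, 0.1, 0.0]
opening: 0.0603
gripper_force: 0.0
```

```bash
python3 -m inch '[-3,0,-5,0,20,-3,0,-5,0,20,-3,0,-5,0,20,-3,0,-5,0,20,-3,0,-5,0,20,-3,0,-5,0,20,-3,0,-5,0,20,-3,0,-5,0,20,-3,0,-5,0,20,-3,0,-5,0,20]' 8
```

```text
t: 11.75
tool_pos: [0.4295, -0.3178, 0.0253]
orientation: [2.79, 1.443, 0.001]
force: [0.8, 0.6, 5.1]
opening: 0.0257
gripper_force: 8.0
```

```bash
python3 -m inch '[0,0,10,0,20,0,0,40,0,20,0,0,80,0,20,0,0,120,0,20,0,0,160,0,20,0,0,200,0,20,0,0,225,0,20,0,0,225,0,20]' 8;  python3 -m inch '[21,33,0,-3,20,42,66,0,-6,20,63,99,0,-9,20,84,132,0,-12,20,105,165,0,-15,20,126,198,0,-18,20,147,231,0,-21,20,168,264,0,-21,20,188,297,0,-21,20,208,330,0,-21,20]'; python3 -m inch '[0,0,0,0,20,0,0,0,0,20]'
```

```text
t: 12.42
tool_pos: [0.4312, -0.3193, 0.2577]
orientation: [2.782, 1.439, 0.006]
force: [0.3, -0.8, 0.9]
opening: 0.0259
gripper_force: 8.0
t: 13.25
tool_pos: [0.6371, 0.0144, 0.2486]
orientation: [-3.006, -0.91, 0.003]
force: [1.1, 0.1, 0.1]
opening: 0.0257
gripper_force: 8.0
t: 13.42
tool_pos: [0.6368, 0.0147, 0.2479]
orientation: [-3.004, -0.915, 0.005]
force: [-0.1, -0.5, 0.2]
opening: 0.0258
gripper_force: 8.0
```

```bash
python3 -m inch '[0,0,-25,0,20,0,0,-45,0,20,0,0,-54,0,20,0,0,-54,0,20,0,0,-54,0,20]' 8; python3 -m inch '[0,0,-1,0,20,0,0,-2,0,20,0,0,-3,0,20,0,0,-4,0,20,0,0,-5,0,20]'; python3 -m inch '[0,0,-1,0,20,0,0,-2,0,20,0,0,-3,0,20]'
```

```text
t: 13.83
tool_pos: [0.6364, 0.0116, 0.1955]
orientation: [-3.007, -0.909, 0.002]
force: [1.0, -0.6, 0.5]
opening: 0.0259
gripper_force: 8.0
t: 14.25
tool_pos: [0.6374, 0.0125, 0.1912]
orientation: [3.007, 0.91, 0.001]
force: [0.4, 0.6, -0.6]
opening: 0.0257
gripper_force: 8.0
t: 14.5
tool_pos: [0.6371, 0.0124, 0.1884]
orientation: [3.006, 0.91, 0.0]
force: [-4.4, -1.4, 5.9]
opening: 0.0258
gripper_force: 8.0
```

```bash
python3 -m inch '[-1.4,-1,-1.7,0,20,-2.8,-1.9,-3.2,0,20,-4,-2.8,-5,0,20,-5.3,-3.6,-6.8,0,20,-5.3,-3.6,-6.8,0,20]' 6; python3 -m inch '[-1.2,-0.8,-2,0,20,-2.3,-1.5,-3.8,0,20,-3.1,-2,-5.5,0,20,-3.8,-2.5,-7.2,0,20,-3.8,-2.5,-7.2,0,20]'
python3 - <<'E'
from h import *
i,K,E=cam("scene");j,K2,E2=cam("side")
t=robot.read_state()["tool_pos"]
def cr(i,K,E):
    u,v=proj(K,E,t)[0].astype(int);return cv2.resize(i[v-40:v+40,u-40:u+40],(400,400),interpolation=cv2.INTER_CUBIC)
cv2.imwrite("pics/t5.png",cv2.convertScaleAbs(np.hstack([cr(i,K,E),cr(j,K2,E2)]),alpha=1.5))
E
```

```text
t: 14.92
tool_pos: [0.6314, 0.0088, 0.1801]
orientation: [-3.007, -0.91, 0.001]
force: [-0.3, -0.6, 1.0]
opening: 0.0258
gripper_force: 6.0
t: 15.33
tool_pos: [0.6287, 0.0067, 0.1747]
orientation: [3.006, 0.911, 0.003]
force: [-0.1, 0.8, 4.8]
opening: 0.0256
gripper_force: 6.0
```

View pics/t5.png

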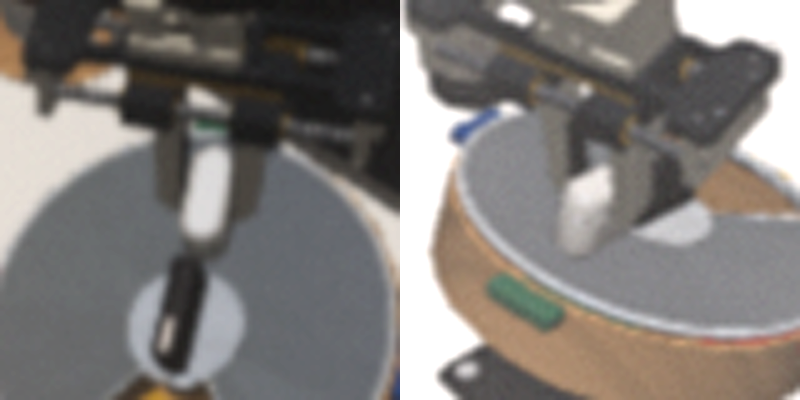

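The scene crop shows the case seated between the fingers behind the bar. The side crop shows its base on the cover and the body leaning with the dial axis. Next I'll lift along the axis, cross over the bar and hover over the opening.

```bash
python3 -m inch '[-6,-2,14,0,20,-12,-4,28,0,20,-23,-8,55,0,20,-44,-22,44,0,20,-65,-36,33,0,20,-86,-50,22,0,20,-107,-64,11,0,20,-128,-78,1,0,20,-128,-78,1,0,20,-128,-78,1,0,20]' 8; python3 edges.py
python3 - <<'E'
from h import *
import pickle
p=pickle.load(open("p.pkl","rb"));t=robot.read_state()["tool_pos"]
i,K,E=cam("scene");j,K2,E2=cam("side")
def cr(i,K,E):
    u,v=proj(K,E,t)[0].astype(int);return cv2.resize(i[v-40:v+40,u-40:u+40],(400,400),interpolation=cv2.INTER_CUBIC)
cv2.imwrite("pics/t6.png",cv2.convertScaleAbs(np.hstack([cr(i,K,E),cr(j,K2,E2)]),alpha=1.5))
E
```

```text
t: 16.27
tool_pos: [0.4989, -0.0722, 0.1753]
orientation: [-3.008, -0.908, -0.0]
force: [0.2, 0.8, 0.6]
opening: 0.0263
gripper_force: 8.0
0.085 -175.0 31.0 91 -72.0
0.095 -178.0 32.0 78 -73.0
```

View pics/t6.png

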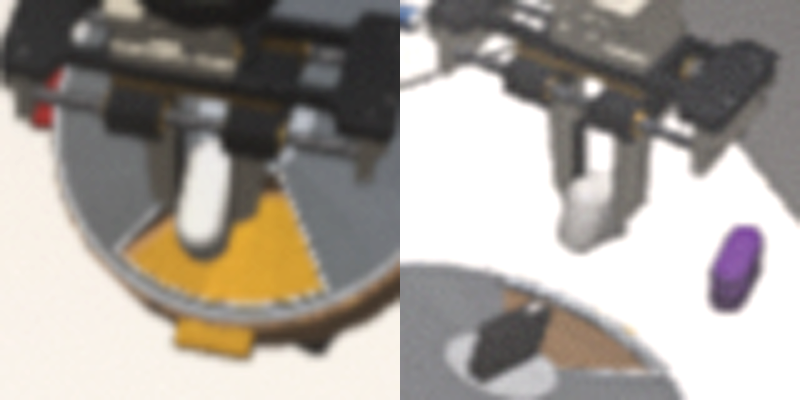

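The case hangs tilted over the yellow opening, at (205,195) in the scene crop. In the side crop the bar sits just beyond it and the opening is clear. I'll insert along the dial axis.

```bash
python3 -m inch '[11,4,-26,0,20,21,7,-50,0,20,29,9.5,-68,0,20,34,11,-80,0,20,37,12,-88,0,20,39.5,13,-94,0,20,39.5,13,-94,0,20,39.5,13,-94,0,20]' 8; python3 -m inch '[0.6,0.2,-1.5,0,20,1.2,0.4,-3,0,20,1.2,0.4,-3,0,20]'
```

```text
t: 17.08
tool_pos: [0.54, -0.0584, 0.0813]
orientation: [3.006, 0.911, 0.001]
force: [-0.1, 0.0, -1.0]
opening: 0.026
gripper_force: 8.0
t: 17.33
tool_pos: [0.541, -0.0583, 0.0782]
orientation: [3.007, 0.91, 0.001]
force: [-1.4, 1.1, -0.2]
opening: 0.0258
gripper_force: 8.4
```

```bash
python3 -m inch '[0.4,0.1,-1,0,20,0.8,0.3,-2,0,20,0.8,0.3,-2,0,20]'; python3 -m inch '[0.4,0.1,-1,0,20,0.8,0.3,-2,0,20,0.8,0.3,-2,0,20]'
```

```text
t: 17.58
tool_pos: [0.5414, -0.0578, 0.0756]
orientation: [-3.007, -0.91, 0.0]
force: [-0.8, -0.7, -0.4]
opening: 0.0262
gripper_force: 9.0
t: 17.83
tool_pos: [0.5423, -0.0575, 0.0735]
orientation: [-3.007, -0.91, 0.0]
force: [-2.1, 0.7, -0.2]
opening: 0.0261
gripper_force: 9.3
```

```bash
python3 -m inch '[0.4,0.1,-1,0,20,0.8,0.3,-2,0,20,0.8,0.3,-2,0,20]'
```

```text
t: 18.08
tool_pos: [0.543, -0.0573, 0.0727]
orientation: [-3.007, -0.91, 0.001]
force: [-8.5, 1.5, 10.4]
opening: 0.026
gripper_force: 9.3
```

```bash
python3 -c "
from h import *
s=robot.read_state();print(s['force'],s['wrist_torque'],s['tool_pos'])"
```

```text
[-8.52730182  1.54692879 10.38204511] [ 0.13141358  1.4489919  -0.00777217] [ 0.54302647 -0.05726715  0.07273964]
```

```bash
python3 -m inch '[-0.2,0,0.5,0,30,-0.2,0,0.5,0,34,-0.2,0,0.5,0,38,-0.2,0,0.5,0,42,-0.2,0,0.5,0,42,-0.2,0,0.5,0,42,-0.2,0,0.5,0,42]'; python3 -m inch '[-6,-2,14,0,42,-12,-4,28,0,42,-23,-8,55,0,42,-31,-10,75,0,42,-39,-13,95,0,42,-39,-13,125,0,42,-39,-13,125,0,42,-39,-13,125,0,42]'
python3 - <<'E'
from h import *
im,K,E=cam("wrist");i,K,E=cam("scene")
a=cv2.resize(im[0:300,100:400],(400,400));b=cv2.resize(i[170:250,225:305],(400,400),interpolation=cv2.INTER_CUBIC)
cv2.imwrite("pics/p7.png",np.hstack([a,cv2.convertScaleAbs(b,alpha=1.4)]))
E
```

```text
t: 18.67
tool_pos: [0.5429, -0.0572, 0.072]
orientation: [-3.007, -0.91, 0.0]
force: [-1.2, 1.5, 0.5]
opening: 0.0386
gripper_force: 0.6
t: 19.33
tool_pos: [0.5056, -0.0709, 0.1997]
orientation: [3.004, 0.909, 0.007]
force: [0.2, -0.7, -0.6]
opening: 0.0392
gripper_force: 0.0
```

View pics/p7.png

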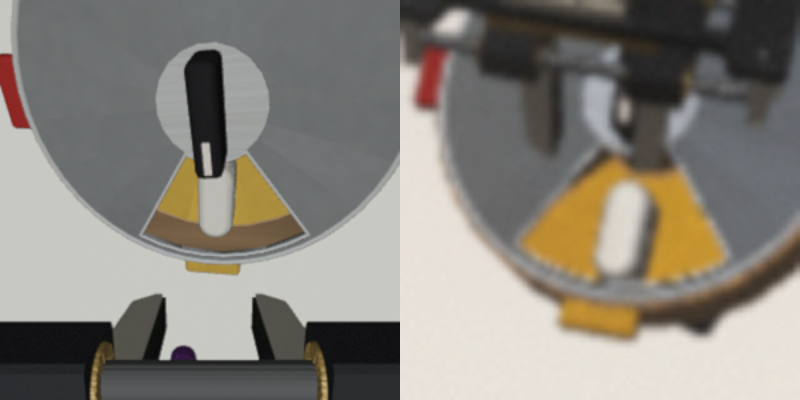

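The wrist view shows the case standing inside the yellow bay at (215,200), and the scene crop agrees at (625,235). Now I'll take the bar again and turn the cover onward.

```bash
python3 -m inch '[25,17,10,0,43,50,34,10,0,43,74,50.5,10,0,43,74,50.5,10,0,43,74,50.5,-20,0,43,74,50.5,-42,0,43,74,50.5,-50,0,43,74,50.5,-50,0,43,74,50.5,-50,0,43]' 12; python3 -m inch '[0,0,0,0,10,0,0,0,0,10,0,0,0,0,10,0,0,0,0,10,0,0,0,0,10,0,0,0,0,10,0,0,0,0,10,0,0,0,0,10]' 12
```

```text
t: 20.18
tool_pos: [0.5772, -0.0199, 0.1465]
orientation: [-3.006, -0.91, 0.003]
force: [0.0, 0.0, 0.3]
opening: 0.0402
gripper_force: 0.0
t: 20.85
tool_pos: [0.5787, -0.02, 0.1484]
orientation: [3.006, 0.91, 0.003]
force: [0.1, -0.2, 6.1]
opening: 0.0173
gripper_force: 11.8
```

```bash
python3 -m inch '[0,0,0,5,10,0,0,0,10,10,0,0,0,15,10,0,0,0,20,10,0,0,0,26,10,0,0,0,32,10,0,0,0,38,10,0,0,0,44,10,0,0,0,50,10,0,0,0,55,10]' 12; python3 -m inch '[0,0,0,5,10,0,0,0,10,10,0,0,0,15,10,0,0,0,20,10,0,0,0,26,10,0,0,0,32,10,0,0,0,38,10,0,0,0,44,10,0,0,0,50,10,0,0,0,55,10]' 12; python3 -m inch '[0,0,0,4,10,0,0,0,4,10,0,0,0,4,43,0,0,0,4,43,0,0,0,4,43,0,0,0,4,43,0,0,0,4,43]'
```

```text
t: 21.68
tool_pos: [0.5775, -0.0197, 0.1476]
orientation: [-2.241, -2.201, 0.001]
force: [-4.9, 0.4, 4.3]
opening: 0.0199
gripper_force: 13.2
t: 22.52
tool_pos: [0.5761, -0.0206, 0.1472]
orientation: [-0.97, -2.984, 0.004]
force: [-10.1, -4.3, 8.6]
opening: 0.0196
gripper_force: 11.7
t: 23.1
tool_pos: [0.5779, -0.0196, 0.147]
orientation: [-0.874, -3.017, -0.0]
force: [-0.5, 0.5, -0.8]
opening: 0.0396
gripper_force: 0.0
```

Lift clear, back off, and check.

```bash
python3 -m inch '[0,0,30,0,43,0,0,60,0,43,0,0,90,0,43,0,0,110,0,43,-30,60,110,0,43,-60,100,110,0,43,-90,140,110,0,43,-120,180,110,0,43,-120,180,110,0,43,-120,180,110,0,43]'
python3 - <<'E'
from h import *
import pickle
D=pickle.load(open("d0.pkl","rb"))
i,K,E=cam("scene");j,K,E=cam("side")
c=cv2.resize(i[130:250,210:330],(400,400),interpolation=cv2.INTER_CUBIC);d=cv2.resize(j[60:360,100:400],(400,400),interpolation=cv2.INTER_CUBIC)
cv2.imwrite("pics/f8.png",cv2.convertScaleAbs(np.hstack([c,d]),alpha=1.3))
s=robot.read_state();print(s["t"],s["tool_pos"])
# bystanders: image change around cup, stapler, tin in the scene view
f=.64
for n,u,v in(("cup",258,270),("stapler",327,240),("tin",551,422),("small",443,452),("purple",381,440)):
    u,v=int(u*f),int(v*f);print(n,cv2.absdiff(i,D["scene"][0])[v-16:v+16,u-16:u+16].mean().round(1))
E
```

```text
t: 23.93
tool_pos: [0.4549, 0.1644, 0.2575]
orientation: [-0.868, -3.018, -0.003]
force: [-0.5, 0.5, -0.5]
opening: 0.0397
gripper_force: 0.0
24.0333 [0.45708187 0.16192992 0.25756762]
cup 1.2
stapler 6.7
tin 1.8
small 2.5
purple 2.2
```

View pics/f8.png

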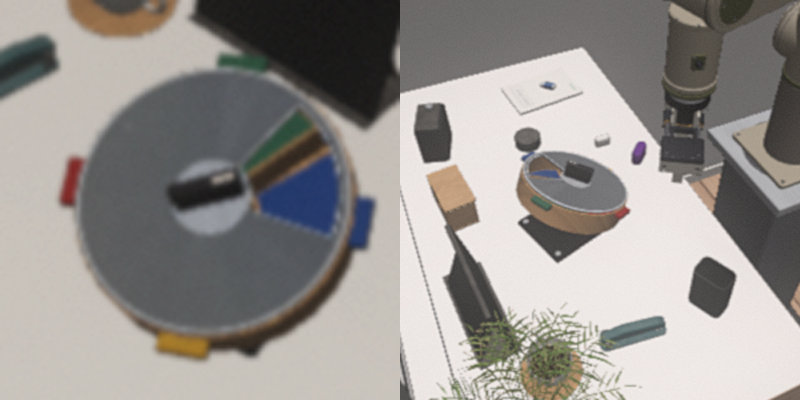

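The opening now lies over blue and green, with its edges from (300,110) to (330,235) in the crop. Yellow is fully covered, and the cup, stapler and tin look to be where they were. I'll hand the job in.

```bash
python3 -c "
from plant import job
print(job.close_job())"
```

```text
the job is handed in; nothing more can be done
None
```

The white earbud case was left standing in the yellow compartment, the cover is turned so that no yellow shows, the pen cup, stapler and tin appear unmoved, and the job was handed in at about 24 s; the hand-in returned no verdict.

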